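# Milk jugs back in the dock by size

### The arm

A 7-joint arm with a two-finger parallel gripper is mounted at the origin on a cart in front of the work surface, level with it; the furniture and walls round the work are solid. World frame = base frame: x ahead of the robot, y to its left, z up, the work surface at z = 0. Lengths are in mm, angles in rad, forces in N, time in s.
With the tool pointing down it reaches from about 425 to 950 mm from the base axis. Payload 4.7 kg.
Tool frame: the origin (TCP) lies on the front face of the gripper's body, between the roots of the fingers; the fingertips stand 70 mm ahead of it and the grasp point (between the pads) lies 51 mm ahead of it; z points along the fingers, y is the direction in which the jaws open and shut (so a half turn about z gives the same grasp; the last joint's range is limited). The gripper opens to 87 mm and grips with 3 to 60 N. Pads are 19 mm wide; open, the fingers measure 117 mm over their backs; the gripper's body (75 mm by 190 mm) begins 51 mm behind the grasp point.
Start: joints at [1.17, 0.469, -0.049, 1.532, 0.024, 1.141, -0.082], TCP at [245.266, -628.878, 292.273] pointing down, gripper open.
Joint ranges: [-2.59, 2.59], [-0.33, 1.99], [-1.39, 1.29], [0.1, 2.45], [-1.04, 4.18], [0.21, 1.99], [-2.66, 2.66]. Speed limits (rad/s): [2.57, 2.57, 3.14, 3.14, 3.14, 3.14, 3.14].

### API

Orientations are given as a unit quaternion [w, x, y, z].
In Python, from workcell import arm gives the robot as it stands. The module is installed in compiled form; this text tells all that it offers.
- The arm moves only by the tool apply_moves, never from a script. Its argument "steps" is a list of rows, each an object with "xyz": the shift along the tool's x, y, z in m, a list of three; "turn": the turn about the tool's z in rad; "grip": the gripper command: -1 is fully open, 1 is shut, values between are in proportion. A call has 1 to 12 rows; each row is the pose to reach, as a shift and turn from the pose commanded when the call began, along the tool's axes at that moment; what a row does not reach only later rows make up. A row lasts 1/8 s, in which the tool goes at most 62.5 mm and 10.7 degrees, less where a joint would pass 70% of its speed; a pose out of reach is approached as far as the arm can. A call with a gripper value outside its range is refused whole. The fingers move at their own pace and stop on an object; the grip force is fixed at half the most. Time passes only in rows, so rows that repeat a pose let the fingers close. It gives the time, the measured TCP pose, the force and the opening at its end, in the units of the state.
- arm.sense(): the state, without advancing time (a new reading comes with each control period).
- arm.get_image(name): name is "side" or "top"; returns (picture, depth): 400x640x3 uint8, blue, green, red; 400x640 float32, mm along the optical axis (not along the pixel's ray), 0 where there is no reading.
- arm.camera_info(name): a dict with "camera_matrix" (3x3 intrinsics, pixels), "extrinsics" (4x4, takes a point from world to camera coordinates). Camera axes: x right, y up, looking along -z (the intrinsics and any distortion apply to the point x, -y, -z); pixel columns grow to the right and rows downward; lengths in mm; the calibration is good to about 2 mm. A picture is of the moment at which its call begins. camera_info takes no time and is no camera call.
- arm.finish_job(): hands the job in, once; it reports no verdict.
The state is a dict: "clock": time; "joints": joint angles; "qd": joint speeds; "tau": joint torques, N m; "eef_pos": TCP position; "tcp_rot": TCP orientation; "ft_force": force on the tool from outside, world axes, zero at the start; "moment": the same for the moment, N m; "width": finger opening in mm.
Only numpy, scipy, OpenCV 4.12 (cv2) and the standard library are available. Lean on these libraries where they do the work, as an engineer would, in place of code of your own. Each camera call takes 0.05 s, during which the arm holds its last target.

### The job

Set up the barista's station: put the four steel milk jugs away in the dock so that they stand graded by size along the row, each upright and fully down inside the collar that fits it, with its handle out through the collar's gap (either middle-sized jug may take either middle collar). Leave the sugar dish and the toothpick glass where they are.

Things in the scene. Friction and masses are not known exactly. Their poses are not given: they have to be found in the camera images.
- jug_large: open steel milk jug, the largest of four, 112 mm high, 300 g. Origin: centre of its underside; z up, x to the spout (46 mm from axis), handle at -x: 9 mm bar out to 79 mm from the axis, its foot meets the belly 13 mm up. Belly 88 mm across, bottom edge bevelled 5 mm; straight neck 64 mm across from 68 mm up to the rim: grasp it here from above, fingers either side along y
- jug_mid_a: open steel milk jug, one of two equal middle-sized, 92 mm high, 220 g. Origin: centre of its underside; z up, x to the spout (41 mm from axis), handle at -x: 9 mm bar out to 71 mm from the axis, its foot meets the belly 13 mm up. Belly 72 mm across, bottom edge bevelled 5 mm; straight neck 54 mm across from 52 mm up to the rim: grasp it here from above, fingers either side along y
- jug_mid_b: open steel milk jug, one of two equal middle-sized, 92 mm high, 220 g. Origin: centre of its underside; z up, x to the spout (41 mm from axis), handle at -x: 9 mm bar out to 71 mm from the axis, its foot meets the belly 13 mm up. Belly 72 mm across, bottom edge bevelled 5 mm; straight neck 54 mm across from 52 mm up to the rim: grasp it here from above, fingers either side along y
- jug_small: open steel milk jug, the smallest of four, 72 mm high, 150 g. Origin: centre of its underside; z up, x to the spout (35 mm from axis), handle at -x: 9 mm bar out to 63 mm from the axis, its foot meets the belly 13 mm up. Belly 56 mm across, bottom edge bevelled 5 mm; straight neck 42 mm across from 36 mm up to the rim: grasp it here from above, fingers either side along y
- dock_large: fixed place for the largest jug: one of four 112 mm dark wooden tiles in a row along their y (pitch 114 mm), at one end, left or right. Origin: centre of tile's underside. Seat floor 12 mm above it, inside a steel collar 97 mm across inside, 4 mm thick, top 36 mm above the origin. Collar gap 39 mm wide at the tile's -x: the handle's foot must pass down it or the jug cannot seat
- dock_mid_a: fixed place for a middle-sized jug: one of four 112 mm dark wooden tiles in a row along their y (pitch 114 mm), second from the left (+y). Origin: centre of tile's underside. Seat floor 12 mm above it, inside a steel collar 81 mm across inside, 4 mm thick, top 36 mm above the origin. Collar gap 34 mm wide at the tile's -x: the handle's foot must pass down it or the jug cannot seat
- dock_mid_b: fixed place for a middle-sized jug: one of four 112 mm dark wooden tiles in a row along their y (pitch 114 mm), second from the right (-y). Origin: centre of tile's underside. Seat floor 12 mm above it, inside a steel collar 81 mm across inside, 4 mm thick, top 36 mm above the origin. Collar gap 34 mm wide at the tile's -x: the handle's foot must pass down it or the jug cannot seat
- dock_small: fixed place for the smallest jug: one of four 112 mm dark wooden tiles in a row along their y (pitch 114 mm), at the other end from dock_large. Origin: centre of tile's underside. Seat floor 12 mm above it, inside a steel collar 65 mm across inside, 4 mm thick, top 36 mm above the origin. Collar gap 29 mm wide at the tile's -x: the handle's foot must pass down it or the jug cannot seat
- sugar_dish: little round glass dish of lump sugar, 74 mm across, 30 mm high, to the right of the tray; origin at the centre of its underside. A bystander
- toothpicks: little glass of toothpicks, 42 mm across, 66 mm high, right of the jugs; origin at the centre of its underside. A bystander

How it is judged:
By the outcome, as a careful person would: the job done as asked, in the order asked, and still so for the second after the job is handed in, with the robot touching nothing.
It also fails if it takes over 96 s, if anything falls off the work surface, if the arm or the gripper's body presses on something with over 40 N, if the wrist force passes 120 N, or if a joint passes its speed limit or range.

## Working session

There is one attempt and no reset: what is moved stays moved. The work goes in short steps, Python scripts to look and compute and a tool call to move; the robot and the scene stay as the last step left them, time stands still between calls to the robot, and variables do not carry over. Pictures are saved under pics/ and viewed, and the job is handed in when it is done.

Besides the shell and the picture viewer there is one more tool, called after "Call:" as name(argument=value, ...), one argument or row to a line, values as JSON. apply_moves: Moves the arm, as the interface text tells. Its arguments: {"type":"object","properties":{"steps":{"type":"array"}},"required":["steps"]}

```bash
mkdir -p pics
cat > h.py <<'E'
import numpy as np, cv2
from workcell import arm
def snap(n,tag):
    im,d=arm.get_image(n); im=np.array(im); cv2.imwrite(f'pics/{tag}.png',im); np.save(f'pics/{tag}.npy',d); return im,d
E
python3 - <<'E'
from h import *
print(arm.sense())
for n in ('top','side'):
    im,d=snap(n,n+'0'); c=arm.camera_info(n); print(n,c)
E
```

```text
{'clock': 0.0, 'joints': array([ 1.17009232,  0.46943346, -0.04859135,  1.53371015,  0.02408871,
        1.14101473, -0.08231677]), 'qd': array([ 0.00046097,  0.00098548,  0.00166885, -0.00144695,  0.00019007,
       -0.00112373, -0.00069629]), 'tau': array([-3.31908304e-04, -5.07966363e+01, -8.07595672e-02, -2.36154485e+01,
       -6.13655616e-02,  3.79463390e-02,  1.97175063e-04]), 'eef_pos': array([ 245.06548705, -628.4291786 ,  291.19781078]), 'tcp_rot': array([-9.66568274e-04,  9.82768774e-01,  1.84836566e-01, -2.15255404e-04]), 'ft_force': array([-0.5514165 ,  0.23007095, -0.1108338 ]), 'moment': array([ 0.02988715, -0.05566818, -0.03603111]), 'width': 87.00988358147931}
top {'camera_matrix': array([[392.8396451 ,   0.        , 321.08487275],
       [  0.        , 392.8396451 , 195.71114459],
       [  0.        ,   0.        ,   1.        ]]), 'extrinsics': array([[-2.20716898e-02, -9.99683986e-01,  1.20319889e-02,
        -1.34931487e+02],
       [ 9.87153613e-01, -1.98869831e-02,  1.58531548e-01,
        -5.34395237e+02],
       [-1.58242170e-01,  1.53764805e-02,  9.87280598e-01,
        -9.90607716e+02],
       [ 0.00000000e+00,  0.00000000e+00,  0.00000000e+00,
         1.00000000e+00]])}
side {'camera_matrix': array([[473.56555017,   0.        , 313.12979816],
       [  0.        , 473.56555017, 193.91563185],
       [  0.        ,   0.        ,   1.        ]]), 'extrinsics': array([[-9.10439402e-01, -4.13630441e-01, -3.15512912e-03,
         4.25884475e+02],
       [ 2.11243360e-01, -4.71497401e-01,  8.56192995e-01,
        -2.25340502e+02],
       [-3.55635121e-01,  7.78845337e-01,  5.16646495e-01,
        -1.10159545e+03],
       [ 0.00000000e+00,  0.00000000e+00,  0.00000000e+00,
         1.00000000e+00]])}
```

View pics/top0.png

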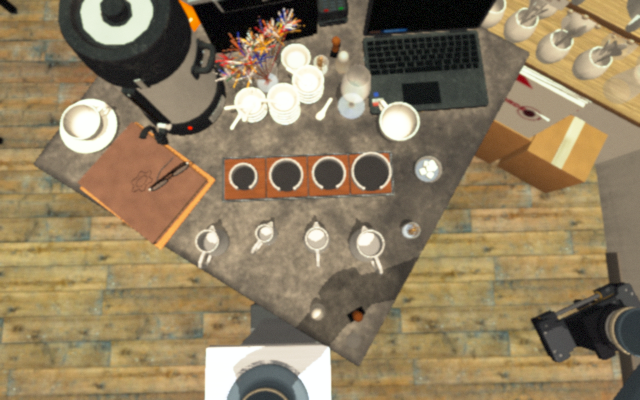

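View pics/side0.png

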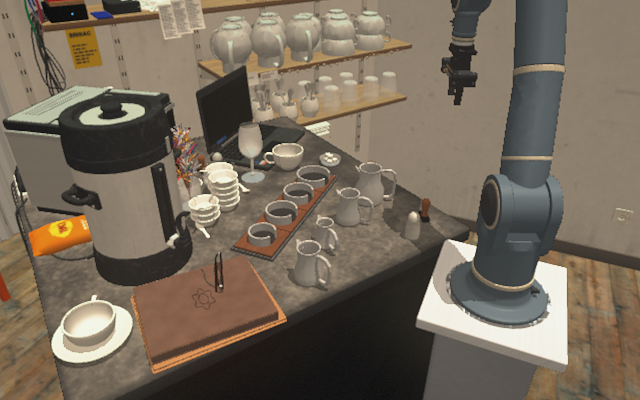

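```bash
cat >> h.py <<'E'
def cam(n):
    c=arm.camera_info(n); return c['camera_matrix'],c['extrinsics']
def world(n,d):
    K,E=cam(n); v,u=np.mgrid[0:400,0:640]
    x=(u-K[0,2])/K[0,0]*d; y=-(v-K[1,2])/K[1,1]*d
    P=np.stack([x,y,-d],-1)-E[:3,3]; return P@E[:3,:3]
def ray(n,uv,z):
    K,E=cam(n); uv=np.atleast_2d(uv).astype(float)
    r=np.stack([(uv[:,0]-K[0,2])/K[0,0],-(uv[:,1]-K[1,2])/K[1,1],-np.ones(len(uv))],-1)@E[:3,:3]
    o=-E[:3,:3].T@E[:3,3]; return o+r*((z-o[2])/r[:,2])[:,None]
def proj(n,P):
    K,E=cam(n); p=np.atleast_2d(P)@E[:3,:3].T+E[:3,3]
    return np.stack([K[0,2]+K[0,0]*p[:,0]/-p[:,2],K[1,2]-K[1,1]*p[:,1]/-p[:,2]],-1)
E
python3 - <<'E'
from h import *
im=cv2.imread('pics/top0.png');d=np.load('pics/top0.npy')
c=im[140:280,180:450]; cv2.imwrite('pics/top0z.png',cv2.resize(c[:, :],(800,415),interpolation=cv2.INTER_CUBIC))
W=world('top',d); z=W[...,2]
h=np.clip(z[140:280,180:450]*2,0,255).astype(np.uint8)
cv2.imwrite('pics/top0h.png',cv2.resize(h,(800,415),interpolation=cv2.INTER_NEAREST))
for p in [(290,215),(208,240),(317,237),(369,243),(264,232),(371,172),(245,194)]: print(p,W[p[1],p[0]].round(1))
E
```

```text
(290, 215) [ 4.87e+02 -6.12e+01  1.00e-01]
(208, 240) [423.9 158.8   2.6]
(317, 237) [ 425.4 -133.3    6.8]
(369, 243) [ 406.6 -272.7    3.3]
(264, 232) [442.1   9.1   2.5]
(371, 172) [ 598.8 -284.6   15.5]
(245, 194) [545.3  59.3  12.2]
```

View pics/top0z.png

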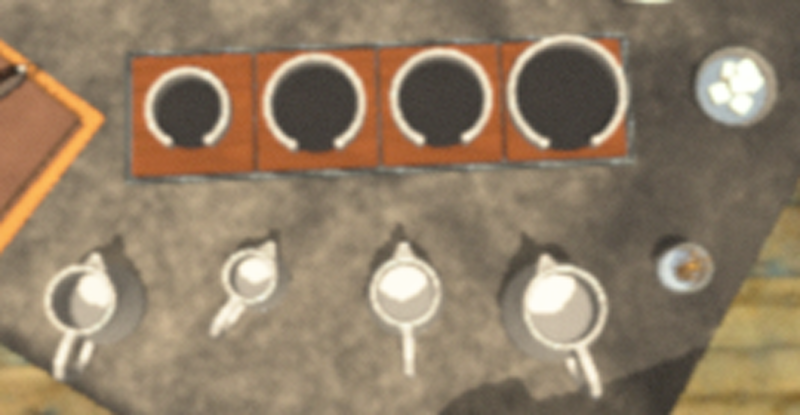

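View pics/top0h.png

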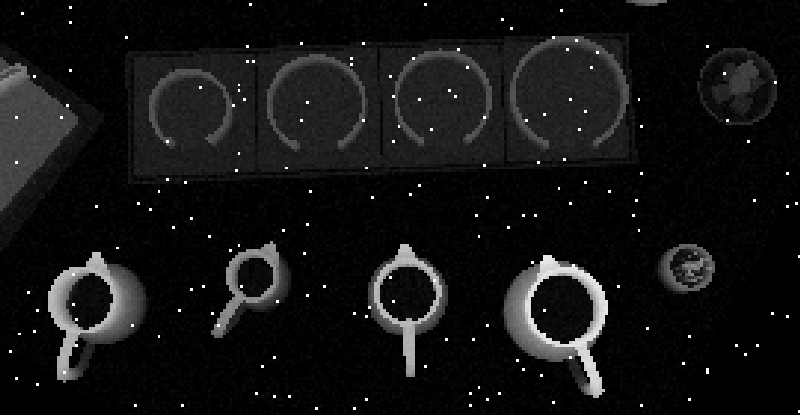

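```bash
cat >> h.py <<'E'
from scipy.optimize import least_squares
def circ(P,R,c0):
    r=least_squares(lambda c:np.hypot(P[:,0]-c[0],P[:,1]-c[1])-R,c0,loss='soft_l1',f_scale=1.5)
    return r.x,np.median(abs(r.fun)), (np.hypot(P[:,0]-r.x[0],P[:,1]-r.x[1])).mean()
def jug(W,v,u,px,H,Rn,hz=0,tol=8,reach=60):
    """rim ring from depth mask; points recast by ray at rim height"""
    m=(abs(u-px[0])<reach/2)&(abs(v-px[1])<reach/2)&(abs(W[...,2]-hz-H)<tol)
    uv=np.stack([u[m],v[m]],-1); P=ray('top',uv,H+hz)
    c=P[:,:2].mean(0)
    for _ in range(4):
        q=np.hypot(*(P[:,:2]-c).T); k=abs(q-(Rn-1.5))<(9 if _<2 else 4); c,res,mr=circ(P[k],Rn-1.5,c)
    q=P[:,:2]-c; r=np.hypot(*q.T)
    hk=(r>Rn+8)
    return c,res,mr,k.sum(),q[hk],r[hk]
E
cat > m.py <<'E'
from h import *
d=np.load('pics/top0.npy')
W=world('top',d);v,u=np.mgrid[0:400,0:640]
for n,px,H,R in [('midL',(208,240),92,27),('small',(264,233),72,21),('midR',(317,238),92,27),('large',(370,243),112,32)]:
    c,res,mr,k,_,_=jug(W,v,u,px,H,R)
    m=(abs(u-px[0])<30)&(abs(v-px[1])<35)&(W[...,2]>H*.4)&(W[...,2]<H+15)
    q=W[m][:,:2]-c; r=np.hypot(*q.T); hk=r>{112:48,92:41,72:34}[H]+3
    hc=q[hk]; hc=hc[hc[:,0]<0]
    ha=np.arctan2(-np.median(hc[:,1]),-np.median(hc[:,0]))
    print(n,c.round(1),res.round(2),mr.round(1),k,'heading deg',np.degrees(ha).round(1),len(hc))
cs=[]
for n,px,R in [('s',(245,176),32.5),('ma',(286,174),40.5),('mb',(328,173),40.5),('l',(372,171),48.5)]:
    m=(abs(u-px[0])<25)&(abs(v-px[1])<25)&(abs(W[...,2]-36)<9)
    P=ray('top',np.stack([u[m],v[m]],-1),36)[:,:2]; c=P.mean(0)
    for i in range(4):
        q=np.hypot(*(P-c).T);k=abs(q-R-2)<(10 if i<2 else 5);c,res,mr=circ(P[k],R+2,c)
    a=np.sort(np.degrees(np.arctan2(*(-(P[k]-c)[:,::-1]).T)))  # angle rel -x
    g=np.diff(a);i=g.argmax();print(n,c.round(1),res.round(2),mr.round(1),k.sum(),'gap',a[i].round(1),a[i+1].round(1)); cs.append(c)
cs=np.array(cs);print(np.diff(cs,axis=0),np.hypot(*np.diff(cs,axis=0).T))
dd=cs[0]-cs[3];print('row yaw',np.degrees(np.arctan2(-dd[0],dd[1])))
E
python3 m.py
```

```text
midL [417.9 136.2] 1.26 26.0 136 heading deg -17.7 49
small [436.2  -1. ] 1.15 20.1 94 heading deg -34.0 36
midR [ 418.9 -132.7] 1.2 25.9 122 heading deg 1.7 37
large [ 402.4 -261.5] 1.11 30.9 156 heading deg 19.9 47
s [589.4  59.3] 1.65 34.6 167 gap -24.5 28.8
ma [591.8 -54.5] 1.51 42.6 188 gap -23.5 27.0
mb [ 594.3 -168.2] 1.52 42.6 182 gap -24.9 26.9
l [ 596.8 -282.1] 1.71 50.7 239 gap -23.6 25.0
[[   2.47679177 -113.79264782]
 [   2.50411944 -113.67948621]
 [   2.46018569 -113.8677125 ]] [113.81959934 113.7070631  113.89428635]
row yaw 1.2488314327558099
```

```bash
cat >> h.py <<'E'
def plan(x,y,z,hd):
    s=arm.sense(); w,a,b,c=s['tcp_rot']; h=2*np.arctan2(b,a)
    D=np.array([x,y,z])-s['eef_pos']; t=np.radians(hd)
    turn=(h-t+np.pi)%(2*np.pi)-np.pi
    print('clock',s['clock'],'pos',s['eef_pos'].round(1),'hd',np.degrees(h).round(2),'w',s['width'].round(1),'F',s['ft_force'].round(1),'tilt',w.round(4),c.round(4))
    print('xyz m',np.round([D[0]*np.cos(h)+D[1]*np.sin(h),D[0]*np.sin(h)-D[1]*np.cos(h),-D[2]],1)/1000,'turn',turn.round(3))
E
python3 -c "
from h import *
plan(402.4,-261.5,230,19.9)"
```

```text
Traceback (most recent call last):
  File "h.py", line 36, in plan
    print('clock',s['clock'],'pos',s['eef_pos'].round(1),'hd',np.degrees(h).round(2),'w',s['width'].round(1),'F',s['ft_force'].round(1),'tilt',w.round(4),c.round(4))
                                                                                         ^^^^^^^^^^^^^^^^
AttributeError: 'float' object has no attribute 'round'
```

```bash
sed -i "s/s\['width'\].round(1)/round(s['width'],1)/" h.py
python3 -c "
from h import *
plan(402.4,-261.5,230,19.9)"
```

```text
clock 0.1 pos [ 245.  -628.5  291.3] hd 21.3 w 87.2 F [ 0.7  0.5 -0.2] tilt -0.0009 -0.0002
xyz m [ 0.2799 -0.2848  0.0613] turn 0.024
```

Call:
apply_moves(
  steps=[
    {"xyz": [0.28, -0.285, 0.061], "turn": 0.024, "grip": -1},
    {"xyz": [0.28, -0.285, 0.061], "turn": 0.024, "grip": -1},
    {"xyz": [0.28, -0.285, 0.061], "turn": 0.024, "grip": -1},
    {"xyz": [0.28, -0.285, 0.061], "turn": 0.024, "grip": -1},
    {"xyz": [0.28, -0.285, 0.061], "turn": 0.024, "grip": -1},
    {"xyz": [0.28, -0.285, 0.061], "turn": 0.024, "grip": -1},
    {"xyz": [0.28, -0.285, 0.061], "turn": 0.024, "grip": -1},
    {"xyz": [0.28, -0.285, 0.061], "turn": 0.024, "grip": -1},
    {"xyz": [0.28, -0.285, 0.061], "turn": 0.024, "grip": -1},
    {"xyz": [0.28, -0.285, 0.061], "turn": 0.024, "grip": -1},
  ],
)

```text
clock: 1.35
eef_pos: [402.0, -263.1, 231.3]
tcp_rot: [0.0, 0.985, 0.172, -0.0]
ft_force: [-0.6, -0.4, 0.5]
width: 87.2
```

```bash
python3 -c "
from h import *
plan(402.4,-261.5,144,19.9)
print(arm.sense()['joints'])"
```

```text
clock 1.35 pos [ 402.  -263.1  231.3] hd 19.77 w 87.2 F [-0.6 -0.4  0.5] tilt 0.0003 -0.0
xyz m [ 0.0009 -0.0014  0.0873] turn -0.002
[ 0.67850293  0.23344235 -0.21647212  2.04085091  0.06547706  0.87338714
 -0.80014376]
```

Call:
apply_moves(
  steps=[
    {"xyz": [0.001, -0.0015, 0.045], "turn": 0, "grip": -1},
    {"xyz": [0.001, -0.0015, 0.075], "turn": 0, "grip": -1},
    {"xyz": [0.001, -0.0015, 0.0875], "turn": 0, "grip": -1},
    {"xyz": [0.001, -0.0015, 0.0875], "turn": 0, "grip": -1},
    {"xyz": [0.001, -0.0015, 0.0875], "turn": 0, "grip": 1},
    {"xyz": [0.001, -0.0015, 0.0875], "turn": 0, "grip": 1},
    {"xyz": [0.001, -0.0015, 0.0875], "turn": 0, "grip": 1},
    {"xyz": [0.001, -0.0015, 0.0875], "turn": 0, "grip": 1},
  ],
)

```text
clock: 2.35
eef_pos: [403.6, -260.3, 144.7]
tcp_rot: [0.001, 0.985, 0.173, 0.001]
ft_force: [-0.8, 0.4, 6.5]
width: 70.8
```

Call:
apply_moves(
  steps=[
    {"xyz": [0, 0, 0], "turn": 0, "grip": 1},
    {"xyz": [0, 0, 0], "turn": 0, "grip": 1},
    {"xyz": [0, 0, 0], "turn": 0, "grip": 1},
    {"xyz": [0, 0, -0.03], "turn": 0, "grip": 1},
    {"xyz": [0, 0, -0.08], "turn": 0, "grip": 1},
    {"xyz": [0, 0, -0.125], "turn": 0, "grip": 1},
    {"xyz": [0, 0, -0.125], "turn": 0, "grip": 1},
    {"xyz": [0, 0, -0.125], "turn": 0, "grip": 1},
  ],
)

```text
clock: 3.35
eef_pos: [401.8, -259.3, 267.3]
tcp_rot: [-0.001, 0.985, 0.173, -0.001]
ft_force: [-0.4, -0.4, -4.7]
width: 70.8
```

```bash
python3 -c "
from h import *
plan(596.8,-282.1,270,1.3)
im,d=snap('side','s1');snap('top','t1')"
```

```text
clock 3.35 pos [ 401.8 -259.3  267.3] hd 19.93 w 70.8 F [-0.4 -0.4 -4.7] tilt -0.001 -0.0013
xyz m [ 0.1755  0.0879 -0.0027] turn 0.325
```

View pics/s1.png

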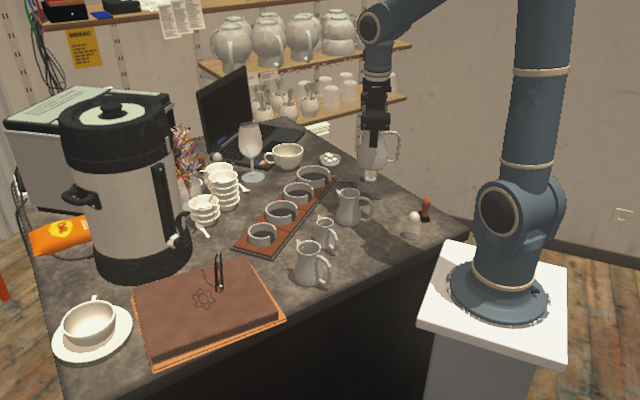

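View pics/t1.png

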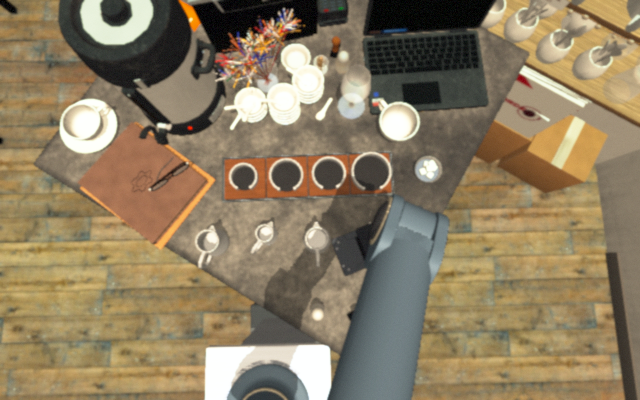

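```bash
python3 -c "
from h import *
im=cv2.imread('pics/s1.png')[70:200,310:450];cv2.imwrite('pics/s1z.png',cv2.resize(im,(640,594),interpolation=cv2.INTER_CUBIC))"
```

```text
(no output)
```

View pics/s1z.png

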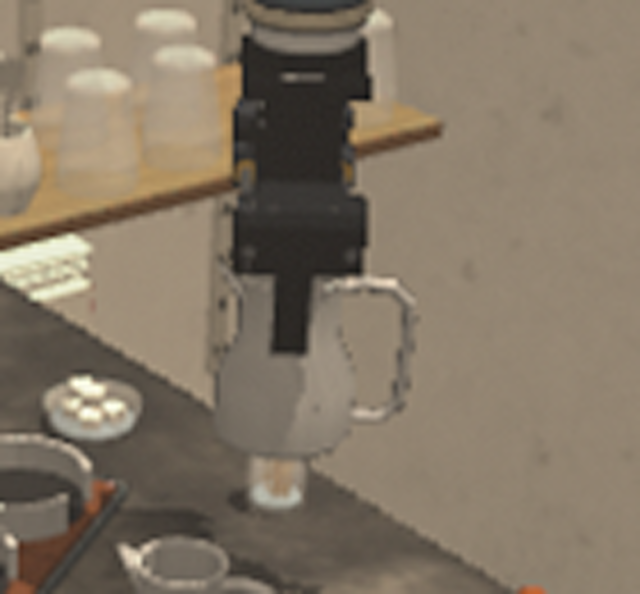

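Call:
apply_moves(
  steps=[
    {"xyz": [0.06, 0.03, -0.003], "turn": 0.11, "grip": 1},
    {"xyz": [0.11, 0.055, -0.003], "turn": 0.22, "grip": 1},
    {"xyz": [0.15, 0.075, -0.003], "turn": 0.325, "grip": 1},
    {"xyz": [0.1755, 0.088, 0.01], "turn": 0.325, "grip": 1},
    {"xyz": [0.1755, 0.088, 0.035], "turn": 0.325, "grip": 1},
    {"xyz": [0.1755, 0.088, 0.05], "turn": 0.325, "grip": 1},
    {"xyz": [0.1755, 0.088, 0.05], "turn": 0.325, "grip": 1},
    {"xyz": [0.1755, 0.088, 0.05], "turn": 0.325, "grip": 1},
  ],
)

```text
clock: 4.45
eef_pos: [598.1, -283.1, 219.4]
tcp_rot: [0.0, 1.0, 0.011, 0.001]
ft_force: [0.1, 1.2, -2.6]
width: 70.7
```

```bash
python3 -c "
from h import *
plan(596.8,-282.1,160,1.3)
im,d=snap('side','s2')
cv2.imwrite('pics/s2z.png',cv2.resize(im[70:230,260:420],(600,600),interpolation=cv2.INTER_CUBIC))
im,d=snap('top','t2')
cv2.imwrite('pics/t2z.png',cv2.resize(im[110:270,300:460],(600,600),interpolation=cv2.INTER_CUBIC))"
```

```text
clock 4.45 pos [ 598.1 -283.1  219.4] hd 1.28 w 70.7 F [ 0.1  1.2 -2.6] tilt 0.0002 0.0005
xyz m [-0.0013 -0.001   0.0594] turn -0.0
```

View pics/s2z.png

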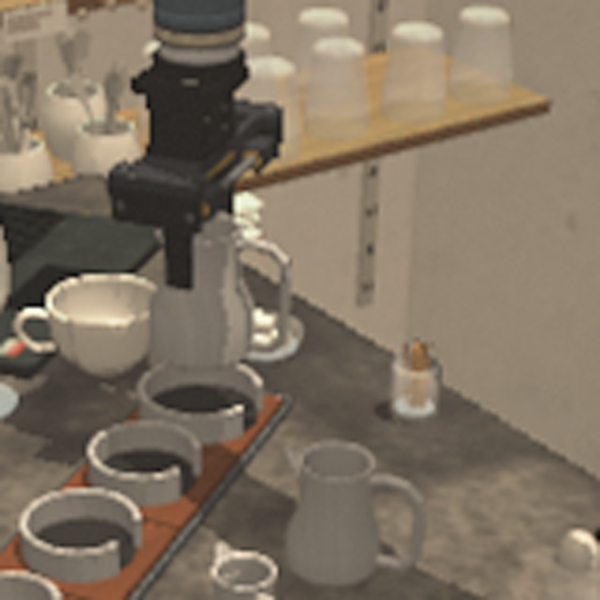

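View pics/t2z.png

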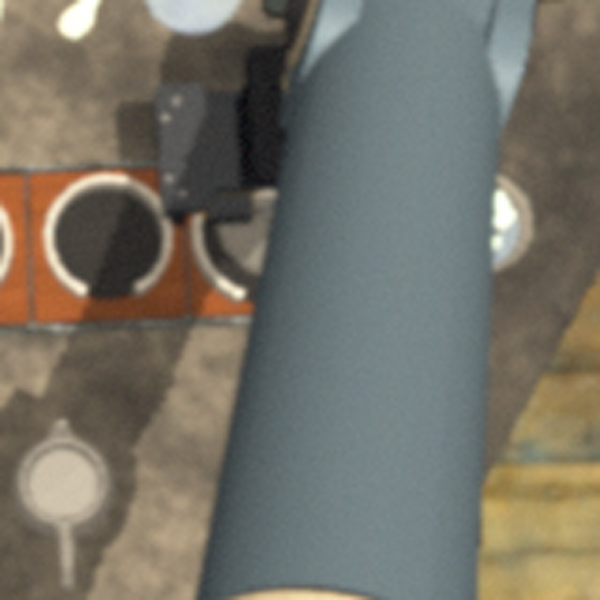

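Call:
apply_moves(
  steps=[
    {"xyz": [0, -0.001, 0.02], "turn": 0, "grip": 1},
    {"xyz": [0, -0.001, 0.035], "turn": 0, "grip": 1},
    {"xyz": [0, -0.001, 0.044], "turn": 0, "grip": 1},
    {"xyz": [0, -0.001, 0.044], "turn": 0, "grip": 1},
  ],
)

```text
clock: 5.05
eef_pos: [597.4, -281.6, 173.3]
tcp_rot: [-0.0, 1.0, 0.011, -0.001]
ft_force: [-0.3, 0.0, -3.9]
width: 70.7
```

Call:
apply_moves(
  steps=[
    {"xyz": [0, 0, 0.006], "turn": 0, "grip": 1},
    {"xyz": [0, 0, 0.012], "turn": 0, "grip": 1},
    {"xyz": [0, 0, 0.015], "turn": 0, "grip": 1},
    {"xyz": [0, 0, 0.015], "turn": 0, "grip": 1},
  ],
)

```text
clock: 5.55
eef_pos: [598.0, -281.8, 160.9]
tcp_rot: [0.0, 1.0, 0.011, 0.0]
ft_force: [-3.3, 1.3, 4.4]
width: 70.7
```

Call:
apply_moves(
  steps=[
    {"xyz": [0, 0, 0.001], "turn": 0, "grip": 1},
    {"xyz": [0, 0, 0.002], "turn": 0, "grip": 1},
    {"xyz": [0, 0, 0.002], "turn": 0, "grip": 1},
  ],
)

```text
clock: 5.92
eef_pos: [598.0, -281.7, 160.9]
tcp_rot: [0.0, 1.0, 0.011, 0.0]
ft_force: [-6.6, 2.5, 13.3]
width: 71.0
```

```bash
python3 -c "
from h import *
plan(596.8,-282.1,160,1.3)
im,d=snap('side','s3')
cv2.imwrite('pics/s3z.png',cv2.resize(im[130:210,280:360],(600,600),interpolation=cv2.INTER_CUBIC))"
```

```text
clock 5.925 pos [ 598.  -281.7  160.9] hd 1.3 w 71.0 F [-6.6  2.5 13.3] tilt 0.0003 0.0002
xyz m [-0.0012  0.0004  0.0009] turn -0.0
```

View pics/s3z.png

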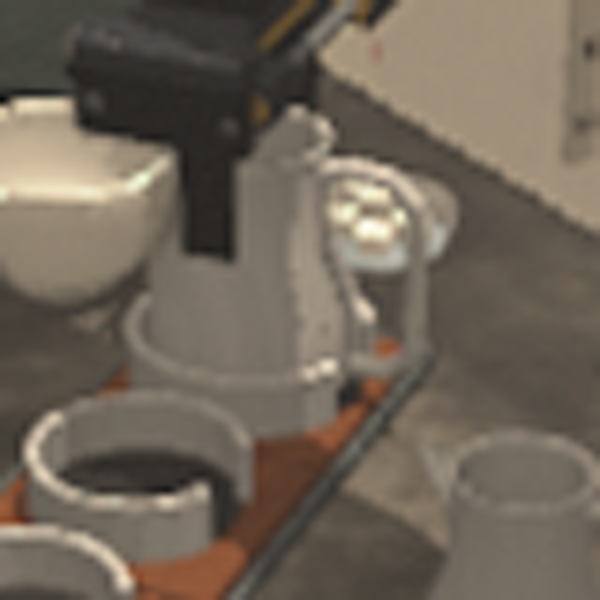

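Call:
apply_moves(
  steps=[
    {"xyz": [0, 0, -0.002], "turn": 0, "grip": 1},
    {"xyz": [0, 0, -0.002], "turn": 0, "grip": -1},
    {"xyz": [0, 0, -0.002], "turn": 0, "grip": -1},
    {"xyz": [0, 0, -0.002], "turn": 0, "grip": -1},
    {"xyz": [0, 0, -0.002], "turn": 0, "grip": -1},
    {"xyz": [0, 0, -0.03], "turn": 0, "grip": -1},
    {"xyz": [0, 0, -0.08], "turn": 0, "grip": -1},
    {"xyz": [0, 0, -0.1], "turn": 0, "grip": -1},
    {"xyz": [-0.06, 0, -0.1], "turn": 0, "grip": -1},
    {"xyz": [-0.12, -0.06, -0.1], "turn": 0, "grip": -1},
    {"xyz": [-0.17, -0.12, -0.1], "turn": 0, "grip": -1},
    {"xyz": [-0.18, -0.15, -0.1], "turn": 0, "grip": -1},
  ],
)

```text
clock: 7.48
eef_pos: [416.0, -139.9, 257.8]
tcp_rot: [0.0, 1.0, 0.01, 0.0]
ft_force: [1.2, 0.4, 0.8]
width: 87.0
```

```bash
cat > l.py <<'E'
from h import *
import sys
t=sys.argv[1]
im,d=snap('top','t'+t);W=world('top',d);v,u=np.mgrid[0:400,0:640]
def chk(n,px,H,R,hz):
    c,res,mr,k,_,_=jug(W,v,u,px,H,R,hz)
    m=(abs(u-px[0])<35)&(abs(v-px[1])<35); q=W[...,:2]-c;r=np.hypot(q[...,0],q[...,1])
    zz=W[m&(abs(r-R+1)<2.5)&(W[...,2]>H+hz-25)&(W[...,2]<H+hz+25)]
    hk=m&(W[...,2]>hz+H*.4)&(W[...,2]<hz+H+15)&(r>R*1.5+3)&(q[...,0]<0)
    h=q[hk]; s=lambda a:np.round(np.median(a),1) if len(a) else None
    a=zz[:,:2]-c; zz=zz[:,2]
    print(n,'c',c.round(1),'res',round(float(res),2),'n',k,'rim z +x/-x/+y/-y',s(zz[a[:,0]>8]),s(zz[a[:,0]<-8]),s(zz[a[:,1]>8]),s(zz[a[:,1]<-8]),'hd',np.degrees(np.arctan2(-np.median(h[:,1]),-np.median(h[:,0]))).round(1) if len(h) else None)
D=dict(L=('large in dock',(373,165),112,32,12),B=('mb in dock',(329,168),92,27,12),A=('ma in dock',(285,169),92,27,12),S=('small in dock',(243,173),72,21,12),
 l=('large tbl',(370,243),112,32,0),b=('midR tbl',(317,238),92,27,0),a=('midL tbl',(208,240),92,27,0),s=('small tbl',(264,233),72,21,0))
for k in sys.argv[2]: chk(*D[k])
cv2.imwrite(f'pics/t{t}z.png',cv2.resize(im[140:280,180:450],(800,415),interpolation=cv2.INTER_CUBIC))
im,_=snap('side','s'+t);cv2.imwrite(f'pics/s{t}z.png',cv2.resize(im[130:310,230:430],(660,594),interpolation=cv2.INTER_CUBIC))
E
python3 l.py 4 Lbas; python3 -c "
from h import *
plan(418.9,-132.7,210,1.7)"
```

```text
large in dock c [ 596.3 -282.7] res 1.46 n 176 rim z +x/-x/+y/-y 125.0 125.0 124.2 125.9 hd 0.1
clock 7.525 pos [ 411.2 -132.8  256.8] hd 1.67 w 87.1 F [-5.6  6.6 -0.4] tilt -0.0016 -0.0034
xyz m [0.0077 0.0001 0.0468] turn -0.0h.py:26: RuntimeWarning: Mean of empty slice.
  c=P[:,:2].mean(0)
  ret = um.true_divide(
Traceback (most recent call last):
  File "l.py", line 15, in <module>
    for k in sys.argv[2]: chk(*D[k])
                          ~~~^^^^^^^
  File "l.py", line 6, in chk
    c,res,mr,k,_,_=jug(W,v,u,px,H,R,hz)
                   ~~~^^^^^^^^^^^^^^^^^
  File "h.py", line 28, in jug
    q=np.hypot(*(P[:,:2]-c).T); k=abs(q-(Rn-1.5))<(9 if _<2 else 4); c,res,mr=circ(P[k],Rn-1.5,c)
                                                                              ~~~~^^^^^^^^^^^^^^^
  File "h.py", line 20, in circ
    r=least_squares(lambda c:np.hypot(P[:,0]-c[0],P[:,1]-c[1])-R,c0,loss='soft_l1',f_scale=1.5)
ValueError: Initial guess is outside of provided bounds
```

Call:
apply_moves(
  steps=[
    {"xyz": [0.006, 0, 0.03], "turn": 0, "grip": -1},
    {"xyz": [0.006, 0, 0.03], "turn": 0, "grip": -1},
    {"xyz": [0.006, 0, 0.03], "turn": 0, "grip": -1},
  ],
)

```text
clock: 7.9
eef_pos: [424.1, -141.0, 228.3]
tcp_rot: [0.0, 1.0, 0.011, 0.0]
ft_force: [0.2, 1.3, 0.5]
width: 87.2
```

```bash
python3 -c "
from h import *
plan(418.9,-132.7,132,1.7)"
```

```text
clock 7.9 pos [ 424.1 -141.   228.3] hd 1.28 w 87.2 F [0.2 1.3 0.5] tilt 0.0001 0.0003
xyz m [-0.005  -0.0085  0.0963] turn -0.007
```

Call:
apply_moves(
  steps=[
    {"xyz": [-0.005, -0.0085, 0.02], "turn": -0.007, "grip": -1},
    {"xyz": [-0.005, -0.0085, 0.06], "turn": -0.007, "grip": -1},
    {"xyz": [-0.005, -0.0085, 0.085], "turn": -0.007, "grip": -1},
    {"xyz": [-0.005, -0.0085, 0.0965], "turn": -0.007, "grip": -1},
    {"xyz": [-0.005, -0.0085, 0.0965], "turn": -0.007, "grip": -1},
    {"xyz": [-0.005, -0.0085, 0.0965], "turn": -0.007, "grip": 1},
    {"xyz": [-0.005, -0.0085, 0.0965], "turn": -0.007, "grip": 1},
    {"xyz": [-0.005, -0.0085, 0.0965], "turn": -0.007, "grip": 1},
    {"xyz": [-0.005, -0.0085, 0.0965], "turn": -0.007, "grip": 1},
    {"xyz": [-0.005, -0.0085, 0.0965], "turn": -0.007, "grip": 1},
    {"xyz": [-0.005, -0.0085, 0.0965], "turn": -0.007, "grip": 1},
    {"xyz": [-0.005, -0.0085, 0.0965], "turn": -0.007, "grip": 1},
  ],
)

```text
clock: 9.4
eef_pos: [418.7, -132.1, 131.6]
tcp_rot: [0.0, 1.0, 0.015, 0.0]
ft_force: [-0.5, 2.2, 5.9]
width: 58.9
```

Call:
apply_moves(
  steps=[
    {"xyz": [0, 0, -0.03], "turn": 0, "grip": 1},
    {"xyz": [0, 0, -0.08], "turn": 0, "grip": 1},
    {"xyz": [0.04, 0.005, -0.1], "turn": 0, "grip": 1},
    {"xyz": [0.09, 0.02, -0.1], "turn": 0.004, "grip": 1},
    {"xyz": [0.14, 0.036, -0.1], "turn": 0.007, "grip": 1},
    {"xyz": [0.17, 0.04, -0.1], "turn": 0.007, "grip": 1},
    {"xyz": [0.176, 0.04, -0.08], "turn": 0.007, "grip": 1},
    {"xyz": [0.176, 0.04, -0.07], "turn": 0.007, "grip": 1},
    {"xyz": [0.176, 0.04, -0.07], "turn": 0.007, "grip": 1},
    {"xyz": [0.176, 0.04, -0.07], "turn": 0.007, "grip": 1},
  ],
)

```text
clock: 10.65
eef_pos: [594.9, -167.0, 201.5]
tcp_rot: [0.0, 1.0, 0.011, -0.0]
ft_force: [-0.4, -0.3, -1.2]
width: 59.1
```

```bash
python3 -c "
from h import *
plan(594.3,-168.2,175,1.3)
im,d=snap('side','s5')
cv2.imwrite('pics/s5z.png',cv2.resize(im[110:230,250:390],(700,600),interpolation=cv2.INTER_CUBIC))"
```

```text
clock 10.65 pos [ 594.9 -167.   201.5] hd 1.3 w 59.1 F [-0.4 -0.3 -1.2] tilt 0.0001 -0.0001
xyz m [-0.0006  0.0012  0.0265] turn 0.0
```

View pics/s5z.png

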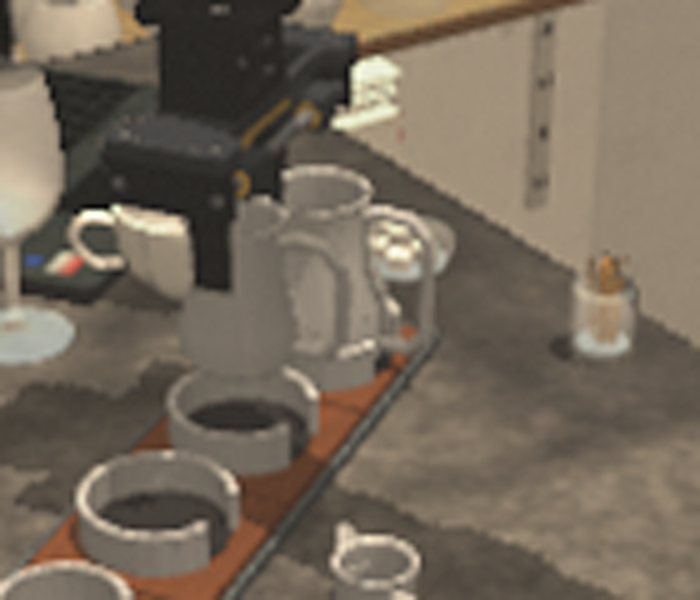

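Call:
apply_moves(
  steps=[
    {"xyz": [-0.0005, 0.001, 0.015], "turn": 0, "grip": 1},
    {"xyz": [-0.0005, 0.001, 0.03], "turn": 0, "grip": 1},
    {"xyz": [-0.0005, 0.001, 0.038], "turn": 0, "grip": 1},
    {"xyz": [-0.0005, 0.001, 0.044], "turn": 0, "grip": 1},
    {"xyz": [-0.0005, 0.001, 0.049], "turn": 0, "grip": 1},
    {"xyz": [-0.0005, 0.001, 0.053], "turn": 0, "grip": 1},
    {"xyz": [-0.0005, 0.001, 0.053], "turn": 0, "grip": 1},
    {"xyz": [-0.0005, 0.001, 0.053], "turn": 0, "grip": 1},
  ],
)

```text
clock: 11.7
eef_pos: [595.2, -168.0, 148.5]
tcp_rot: [0.0, 1.0, 0.011, 0.0]
ft_force: [0.2, 0.1, -2.1]
width: 58.3
```

Call:
apply_moves(
  steps=[
    {"xyz": [0, 0, 0.001], "turn": 0, "grip": 1},
    {"xyz": [0, 0, 0.002], "turn": 0, "grip": 1},
    {"xyz": [0, 0, 0.003], "turn": 0, "grip": 1},
    {"xyz": [0, 0, 0.003], "turn": 0, "grip": 1},
  ],
)

```text
clock: 12.2
eef_pos: [595.4, -168.0, 147.7]
tcp_rot: [0.0, 1.0, 0.011, 0.0]
ft_force: [-5.5, 1.0, 11.1]
width: 58.9
```

Call:
apply_moves(
  steps=[
    {"xyz": [0, 0, -0.001], "turn": 0, "grip": 1},
    {"xyz": [0, 0, -0.001], "turn": 0, "grip": -1},
    {"xyz": [0, 0, -0.001], "turn": 0, "grip": -1},
    {"xyz": [0, 0, -0.001], "turn": 0, "grip": -1},
    {"xyz": [0, 0, -0.001], "turn": 0, "grip": -1},
    {"xyz": [0, 0, -0.03], "turn": 0, "grip": -1},
    {"xyz": [0, 0, -0.08], "turn": 0, "grip": -1},
    {"xyz": [-0.03, -0.03, -0.09], "turn": 0, "grip": -1},
    {"xyz": [-0.06, -0.08, -0.09], "turn": 0.1, "grip": -1},
    {"xyz": [-0.08, -0.13, -0.09], "turn": 0.2, "grip": -1},
    {"xyz": [-0.11, -0.18, -0.09], "turn": 0.3, "grip": -1},
    {"xyz": [-0.14, -0.23, -0.09], "turn": 0.332, "grip": -1},
  ],
)

```text
clock: 13.7
eef_pos: [448.9, 60.3, 235.4]
tcp_rot: [-0.0, 0.988, -0.155, 0.0]
ft_force: [1.1, 1.4, -0.1]
width: 87.1
```

```bash
python3 -c "
from h import *
plan(417.9,136.2,230,-17.7)"
```

```text
clock 13.7 pos [448.9  60.3 235.4] hd -17.8 w 87.1 F [ 1.1  1.4 -0.1] tilt -0.0001 0.0005
xyz m [-0.0527 -0.0628  0.0054] turn -0.002
```

Call:
apply_moves(
  steps=[
    {"xyz": [-0.04, -0.04, 0], "turn": 0, "grip": -1},
    {"xyz": [-0.053, -0.063, 0], "turn": 0, "grip": -1},
    {"xyz": [-0.053, -0.063, 0], "turn": 0, "grip": -1},
    {"xyz": [-0.053, -0.063, 0], "turn": 0, "grip": -1},
  ],
)

```text
clock: 14.2
eef_pos: [418.9, 134.0, 235.2]
tcp_rot: [0.0, 0.988, -0.155, 0.0]
ft_force: [1.3, 0.2, 0.3]
width: 87.3
```

```bash
python3 l.py 6 LB; python3 -c "
from h import *
plan(417.9,136.2,132,-17.7)"
```

```text
large in dock c [ 596.2 -282.6] res 1.42 n 178 rim z +x/-x/+y/-y 124.0 124.4 124.0 123.9 hd -0.7
mb in dock c [ 595.1 -169.2] res 1.42 n 144 rim z +x/-x/+y/-y 106.0 106.2 106.7 106.7 hd 74.5
clock 14.3 pos [419.  133.6 235.1] hd -17.86 w 86.9 F [-0.1  0.1  0.5] tilt 0.0003 -0.0
xyz m [-0.0019 -0.0022  0.1031] turn -0.003
```

View pics/t6z.png

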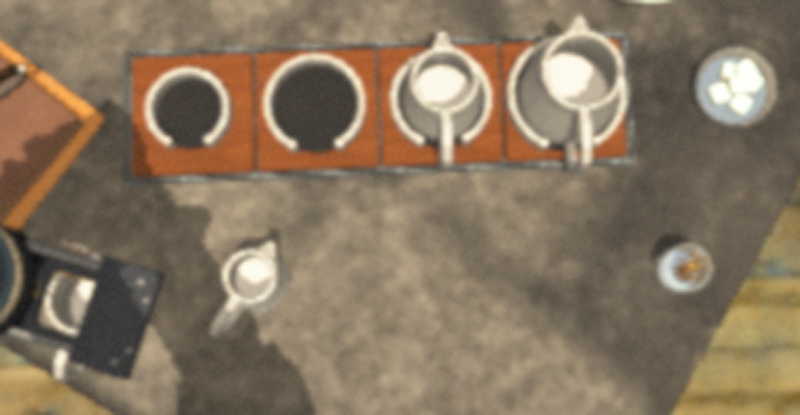

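```bash
cat > off.py <<'E'
from h import *
v,u=np.mgrid[0:400,0:640]
for f,n,px,H,R,hz in [('top0','midR',(317,238),92,27,0),('top0','midL',(208,240),92,27,0),('top0','large',(370,243),112,32,0),('top0','small',(264,233),72,21,0),('t4','mbB',(373,165),112,32,12),('t6','mb',(329,168),92,27,12),('t6','large',(373,165),112,32,12)]:
    W=world('top',np.load(f'pics/{f}.npy')); c=jug(W,v,u,px,H,R,hz)[0]
    r=np.hypot(W[...,0]-c[0],W[...,1]-c[1]); zz=W[...,2][(abs(r-R+1)<2.5)&(abs(W[...,2]-H-hz)<12)]
    print(f,n,np.median(zz)-hz-H,np.mean(zz)-hz-H,len(zz))
E
python3 off.py
```

```text
top0 midR -0.3936100607201922 -0.5601245952444884 120
top0 midL -0.7671230353687974 -2.0921666334687643 150
top0 large -0.5153982065768901 -1.0293963609624655 159
top0 small -0.5270896875785809 -1.3919872935941129 96
t4 mbB 3.0567493478291965 1.0747496198052602 187
t6 mb 3.5036092296078323 1.6322840945736488 148
t6 large 2.5830166532373084 0.7612480566287161 194
```

Run:
```python
from h import *
W=world('top',np.load('pics/top0.npy'))
cs=[('s',589.4,59.3,32.5),('ma',591.8,-54.5,40.5),('mb',594.3,-168.2,40.5),('l',596.8,-282.1,48.5)]
for n,x,y,R in cs:
    r=np.hypot(W[...,0]-x,W[...,1]-y); f=W[...,2][(r<R*.6)]; m=(abs(r-R-2)<2)&(W[...,2]>25)
    print(n,'floor',np.median(f),len(f),'collar',np.median(W[...,2][m]),m.sum())
    t=(abs(W[...,0]-x+50)<4)&(abs(W[...,1]-y-35)<15); print('  tile',np.median(W[...,2][t]), 'table',np.median(W[...,2][(abs(W[...,0]-x+90)<8)&(abs(W[...,1]-y)<20)]))
```

```text
s floor 16.50535570013927 160 collar 39.60666581848004 145
  tile 14.463187720778716 table 0.33956784588130745
ma floor 16.504596582284393 247 collar 39.7900505003563 168
  tile 14.85259929071328 table 0.49397705392617425
mb floor 16.933393019965937 243 collar 40.138371957061985 167
  tile 14.029019808720788 table 1.0994854511114538
l floor 16.819106748690434 345 collar 39.847260379695655 208
  tile 14.289290741670623 table 0.7664120864946282
```

Call:
apply_moves(
  steps=[
    {"xyz": [-0.002, -0.002, 0.03], "turn": 0, "grip": -1},
    {"xyz": [-0.002, -0.002, 0.07], "turn": 0, "grip": -1},
    {"xyz": [-0.002, -0.002, 0.095], "turn": 0, "grip": -1},
    {"xyz": [-0.002, -0.002, 0.103], "turn": 0, "grip": -1},
    {"xyz": [-0.002, -0.002, 0.103], "turn": 0, "grip": -1},
    {"xyz": [-0.002, -0.002, 0.103], "turn": 0, "grip": 1},
    {"xyz": [-0.002, -0.002, 0.103], "turn": 0, "grip": 1},
    {"xyz": [-0.002, -0.002, 0.103], "turn": 0, "grip": 1},
    {"xyz": [-0.002, -0.002, 0.103], "turn": 0, "grip": 1},
    {"xyz": [-0.002, -0.002, 0.103], "turn": 0, "grip": 1},
    {"xyz": [-0.002, -0.002, 0.103], "turn": 0, "grip": 1},
    {"xyz": [-0.002, -0.002, 0.103], "turn": 0, "grip": 1},
  ],
)

```text
clock: 15.8
eef_pos: [417.6, 137.8, 132.6]
tcp_rot: [-0.0, 0.988, -0.154, 0.0]
ft_force: [-0.8, 1.7, 4.9]
width: 58.9
```

Call:
apply_moves(
  steps=[
    {"xyz": [0, 0, -0.03], "turn": 0, "grip": 1},
    {"xyz": [0, 0, -0.08], "turn": 0, "grip": 1},
    {"xyz": [0, 0, -0.12], "turn": 0, "grip": 1},
    {"xyz": [0, 0, -0.12], "turn": 0, "grip": 1},
  ],
)

```text
clock: 16.3
eef_pos: [418.3, 137.6, 254.2]
tcp_rot: [-0.001, 0.988, -0.154, 0.002]
ft_force: [-0.3, -0.1, -3.3]
width: 58.6
```

```bash
python3 -c "
from h import *
plan(591.8,-54.5,240,1.3)"
```

```text
clock 16.3 pos [418.3 137.6 254.2] hd -17.75 w 58.6 F [-0.3 -0.1 -3.3] tilt -0.0009 0.0025
xyz m [0.2238 0.13   0.0142] turn -0.332
```

Call:
apply_moves(
  steps=[
    {"xyz": [0.045, 0.026, 0], "turn": -0.08, "grip": 1},
    {"xyz": [0.09, 0.052, 0], "turn": -0.17, "grip": 1},
    {"xyz": [0.135, 0.078, 0], "turn": -0.25, "grip": 1},
    {"xyz": [0.18, 0.104, 0], "turn": -0.332, "grip": 1},
    {"xyz": [0.21, 0.122, 0], "turn": -0.332, "grip": 1},
    {"xyz": [0.223, 0.13, 0.01], "turn": -0.332, "grip": 1},
    {"xyz": [0.223, 0.13, 0.035], "turn": -0.332, "grip": 1},
    {"xyz": [0.223, 0.13, 0.05], "turn": -0.332, "grip": 1},
    {"xyz": [0.223, 0.13, 0.05], "turn": -0.332, "grip": 1},
    {"xyz": [0.223, 0.13, 0.05], "turn": -0.332, "grip": 1},
  ],
)

```text
clock: 17.55
eef_pos: [590.3, -53.6, 202.7]
tcp_rot: [-0.0, 1.0, 0.012, 0.0]
ft_force: [0.7, 0.4, -1.7]
width: 58.6
```

```bash
python3 -c "
from h import *
plan(591.2,-54.5,149,1.3)
im,d=snap('side','s7')
cv2.imwrite('pics/s7z.png',cv2.resize(im[110:230,230:370],(700,600),interpolation=cv2.INTER_CUBIC))"
```

```text
clock 17.55 pos [590.3 -53.6 202.7] hd 1.36 w 58.6 F [ 0.7  0.4 -1.7] tilt -0.0 0.0004
xyz m [0.0009 0.0009 0.0537] turn 0.001
```

View pics/s7z.png

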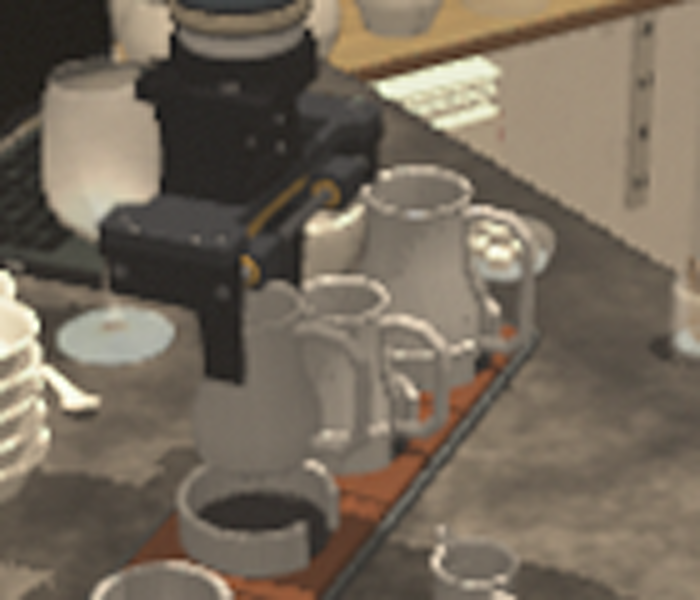

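Jug upright above dock_mid_a with its handle toward the gap; lowering.

Call:
apply_moves(
  steps=[
    {"xyz": [0.001, 0.001, 0.015], "turn": 0, "grip": 1},
    {"xyz": [0.001, 0.001, 0.03], "turn": 0, "grip": 1},
    {"xyz": [0.001, 0.001, 0.038], "turn": 0, "grip": 1},
    {"xyz": [0.001, 0.001, 0.044], "turn": 0, "grip": 1},
    {"xyz": [0.001, 0.001, 0.049], "turn": 0, "grip": 1},
    {"xyz": [0.001, 0.001, 0.053], "turn": 0, "grip": 1},
    {"xyz": [0.001, 0.001, 0.055], "turn": 0, "grip": 1},
    {"xyz": [0.001, 0.001, 0.055], "turn": 0, "grip": 1},
  ],
)

```text
clock: 18.6
eef_pos: [591.5, -55.1, 148.7]
tcp_rot: [0.0, 1.0, 0.011, 0.0]
ft_force: [-1.4, -0.1, 5.7]
width: 58.5
```

Call:
apply_moves(
  steps=[
    {"xyz": [0, 0, 0], "turn": 0, "grip": -1},
    {"xyz": [0, 0, 0], "turn": 0, "grip": -1},
    {"xyz": [0, 0, 0], "turn": 0, "grip": -1},
    {"xyz": [0, 0, 0], "turn": 0, "grip": -1},
    {"xyz": [0, 0, -0.03], "turn": 0, "grip": -1},
    {"xyz": [0, 0, -0.07], "turn": 0, "grip": -1},
    {"xyz": [-0.05, -0.02, -0.07], "turn": 0.15, "grip": -1},
    {"xyz": [-0.1, -0.04, -0.07], "turn": 0.3, "grip": -1},
    {"xyz": [-0.154, -0.0575, -0.07], "turn": 0.46, "grip": -1},
    {"xyz": [-0.154, -0.0575, -0.07], "turn": 0.617, "grip": -1},
    {"xyz": [-0.154, -0.0575, -0.07], "turn": 0.617, "grip": -1},
    {"xyz": [-0.154, -0.0575, -0.07], "turn": 0.617, "grip": -1},
  ],
)

```text
clock: 20.1
eef_pos: [436.6, -1.3, 217.4]
tcp_rot: [-0.0, 0.956, -0.292, 0.0]
ft_force: [-0.3, 0.4, -0.6]
width: 87.0
```

```bash
python3 l.py 8 LBA; python3 -c "
from h import *
plan(436.2,-1.0,118,-34)"
```

```text
large in dock c [ 596.2 -282.7] res 1.41 n 177 rim z +x/-x/+y/-y 125.0 125.1 124.9 125.0 hd -0.8
mb in dock c [ 595.1 -169.2] res 1.35 n 139 rim z +x/-x/+y/-y 105.0 105.4 106.1 105.4 hd 12.9
ma in dock c [591.6 -56.2] res 1.44 n 131 rim z +x/-x/+y/-y 105.3 104.4 104.9 104.9 hd 1.9
clock 20.2 pos [436.5  -1.4 217.2] hd -33.99 w 87.4 F [-0.6 -0.5 -1.8] tilt -0.0001 0.0001
xyz m [-0.0005 -0.0002  0.0992] turn 0.0
```

View pics/t8z.png

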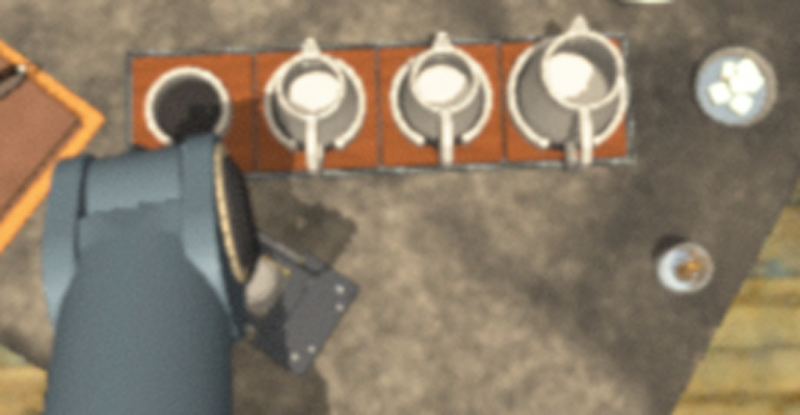

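View pics/s8z.png

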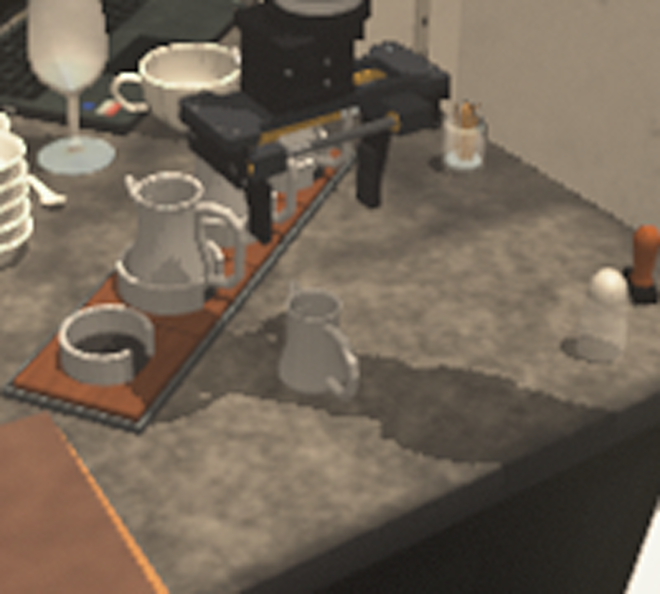

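Call:
apply_moves(
  steps=[
    {"xyz": [-0.0005, 0, 0.03], "turn": 0, "grip": -1},
    {"xyz": [-0.0005, 0, 0.07], "turn": 0, "grip": -1},
    {"xyz": [-0.0005, 0, 0.09], "turn": 0, "grip": -1},
    {"xyz": [-0.0005, 0, 0.099], "turn": 0, "grip": -1},
    {"xyz": [-0.0005, 0, 0.099], "turn": 0, "grip": -1},
    {"xyz": [-0.0005, 0, 0.099], "turn": 0, "grip": 1},
    {"xyz": [-0.0005, 0, 0.099], "turn": 0, "grip": 1},
    {"xyz": [-0.0005, 0, 0.099], "turn": 0, "grip": 1},
    {"xyz": [-0.0005, 0, 0.099], "turn": 0, "grip": 1},
    {"xyz": [-0.0005, 0, 0.099], "turn": 0, "grip": 1},
    {"xyz": [-0.0005, 0, 0.099], "turn": 0, "grip": 1},
    {"xyz": [-0.0005, 0, 0.099], "turn": 0, "grip": 1},
  ],
)

```text
clock: 21.7
eef_pos: [435.7, -0.8, 118.4]
tcp_rot: [-0.0, 0.956, -0.293, 0.0]
ft_force: [0.7, 1.1, 0.9]
width: 43.7
```

Call:
apply_moves(
  steps=[
    {"xyz": [0, 0, 0], "turn": 0, "grip": 1},
    {"xyz": [0, 0, 0], "turn": 0, "grip": 1},
    {"xyz": [0, 0, -0.03], "turn": 0, "grip": 1},
    {"xyz": [0, 0, -0.08], "turn": 0, "grip": 1},
    {"xyz": [0, 0, -0.1], "turn": 0, "grip": 1},
    {"xyz": [0, 0, -0.1], "turn": 0, "grip": 1},
  ],
)

```text
clock: 22.45
eef_pos: [435.7, -1.2, 219.1]
tcp_rot: [-0.0, 0.956, -0.293, 0.001]
ft_force: [1.2, -1.1, -1.3]
width: 44.1
```

```bash
python3 -c "
from h import *
plan(589.4,59.3,218,1.3)"
```

```text
clock 22.45 pos [435.7  -1.2 219.1] hd -34.07 w 44.1 F [ 1.2 -1.1 -1.3] tilt -0.0002 0.0012
xyz m [ 0.0934 -0.1362  0.0011] turn -0.617
```

Call:
apply_moves(
  steps=[
    {"xyz": [0.01, -0.05, 0], "turn": -0.15, "grip": 1},
    {"xyz": [0.035, -0.09, 0], "turn": -0.3, "grip": 1},
    {"xyz": [0.07, -0.12, 0], "turn": -0.46, "grip": 1},
    {"xyz": [0.0935, -0.136, 0], "turn": -0.617, "grip": 1},
    {"xyz": [0.0935, -0.136, 0], "turn": -0.617, "grip": 1},
    {"xyz": [0.0935, -0.136, 0.02], "turn": -0.617, "grip": 1},
    {"xyz": [0.0935, -0.136, 0.03], "turn": -0.617, "grip": 1},
    {"xyz": [0.0935, -0.136, 0.03], "turn": -0.617, "grip": 1},
    {"xyz": [0.0935, -0.136, 0.03], "turn": -0.617, "grip": 1},
  ],
)

```text
clock: 23.58
eef_pos: [589.1, 59.4, 188.6]
tcp_rot: [0.0, 1.0, 0.011, 0.0]
ft_force: [0.0, 0.8, -1.6]
width: 43.7
```

```bash
python3 -c "
from h import *
plan(589.2,59.3,134,1.3)
im,d=snap('side','s9')
cv2.imwrite('pics/s9z.png',cv2.resize(im[140:260,210:350],(700,600),interpolation=cv2.INTER_CUBIC))"
```

```text
clock 23.575 pos [589.1  59.4 188.6] hd 1.3 w 43.7 F [ 0.   0.8 -1.6] tilt 0.0 0.0003
xyz m [0.0001 0.0001 0.0546] turn 0.0
```

View pics/s9z.png

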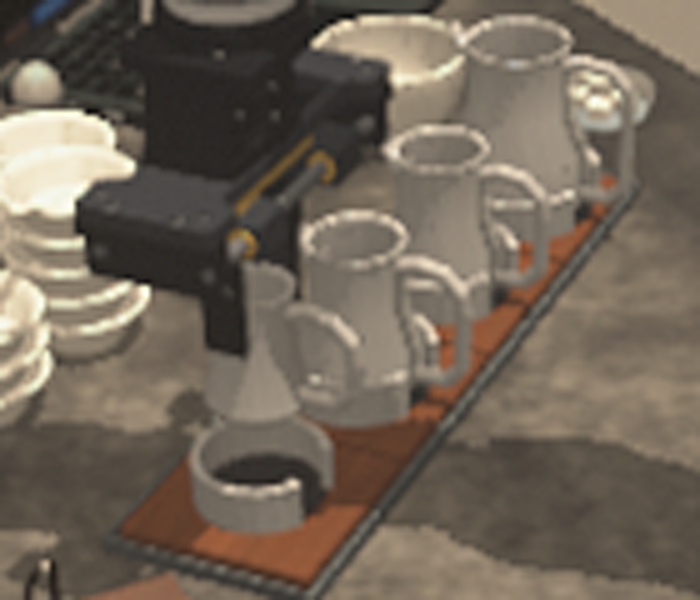

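Call:
apply_moves(
  steps=[
    {"xyz": [0, 0, 0.015], "turn": 0, "grip": 1},
    {"xyz": [0, 0, 0.03], "turn": 0, "grip": 1},
    {"xyz": [0, 0, 0.037], "turn": 0, "grip": 1},
    {"xyz": [0, 0, 0.043], "turn": 0, "grip": 1},
    {"xyz": [0, 0, 0.048], "turn": 0, "grip": 1},
    {"xyz": [0, 0, 0.052], "turn": 0, "grip": 1},
    {"xyz": [0, 0, 0.055], "turn": 0, "grip": 1},
    {"xyz": [0, 0, 0.055], "turn": 0, "grip": 1},
  ],
)

```text
clock: 24.62
eef_pos: [589.6, 59.5, 134.4]
tcp_rot: [0.0, 1.0, 0.011, 0.001]
ft_force: [-0.8, -0.3, 5.3]
width: 43.9
```

Contact at the expected seat height. Release, rise, and clear the view.

Call:
apply_moves(
  steps=[
    {"xyz": [0, 0, 0], "turn": 0, "grip": -0.4},
    {"xyz": [0, 0, 0], "turn": 0, "grip": -0.4},
    {"xyz": [0, 0, 0], "turn": 0, "grip": -0.4},
    {"xyz": [0, 0, 0], "turn": 0, "grip": -0.4},
    {"xyz": [0, 0, -0.03], "turn": 0, "grip": -0.4},
    {"xyz": [0, 0, -0.08], "turn": 0, "grip": -0.4},
    {"xyz": [0, 0, -0.12], "turn": 0, "grip": -0.4},
    {"xyz": [-0.06, 0, -0.12], "turn": 0, "grip": -0.4},
    {"xyz": [-0.11, 0.0, -0.12], "turn": 0, "grip": -0.4},
    {"xyz": [-0.14, -0.02, -0.12], "turn": 0, "grip": -0.4},
    {"xyz": [-0.14, -0.08, -0.12], "turn": 0, "grip": -0.4},
    {"xyz": [-0.14, -0.1, -0.12], "turn": 0, "grip": -0.4},
  ],
)

```text
clock: 26.12
eef_pos: [446.0, 159.4, 253.9]
tcp_rot: [-0.001, 1.0, 0.014, 0.001]
ft_force: [0.4, 0.2, -0.3]
width: 60.7
```

Call:
apply_moves(
  steps=[
    {"xyz": [0, 0, 0], "turn": 0, "grip": -0.4},
    {"xyz": [0, 0, 0], "turn": 0, "grip": -0.4},
    {"xyz": [0, 0, 0], "turn": 0, "grip": -0.4},
    {"xyz": [0, 0, 0], "turn": 0, "grip": -0.4},
  ],
)

```text
clock: 26.62
eef_pos: [447.0, 155.2, 253.2]
tcp_rot: [0.0, 1.0, 0.01, -0.0]
ft_force: [0.1, -0.1, -0.6]
width: 61.2
```

```bash
python3 l.py 10 LBAS
python3 - <<'E'
from h import *
print(arm.sense()['clock'],arm.sense()['eef_pos'])
for n in('top0','t10'):
    W=world('top',np.load(f'pics/{n}.npy')); v,u=np.mgrid[0:400,0:640]
    for p in((428,169),(411,230)):
        m=(abs(u-p[0])<20)&(abs(v-p[1])<18)&(W[...,2]>12)&(W[...,2]<80); print(n,np.median(W[m],axis=0).round(1),m.sum())
E
```

```text
large in dock c [ 596.1 -282.6] res 1.37 n 173 rim z +x/-x/+y/-y 124.3 125.1 124.2 125.7 hd -1.1
mb in dock c [ 595.2 -169.2] res 1.3 n 138 rim z +x/-x/+y/-y 105.1 105.0 105.3 105.8 hd 15.5
ma in dock c [591.4 -56.2] res 1.37 n 133 rim z +x/-x/+y/-y 103.6 104.8 105.2 105.0 hd 2.1
small in dock c [588.6  59. ] res 1.31 n 102 rim z +x/-x/+y/-y 83.7 82.8 84.5 82.8 hd 4.4
26.725 [446.93719665 155.57330343 253.21241257]
top0 [ 605.9 -443.    19.2] 307
top0 [ 435.2 -379.5   43.5] 206
t10 [ 606.3 -443.3   19. ] 307
t10 [ 435.3 -379.4   43.3] 205
```

View pics/t10z.png

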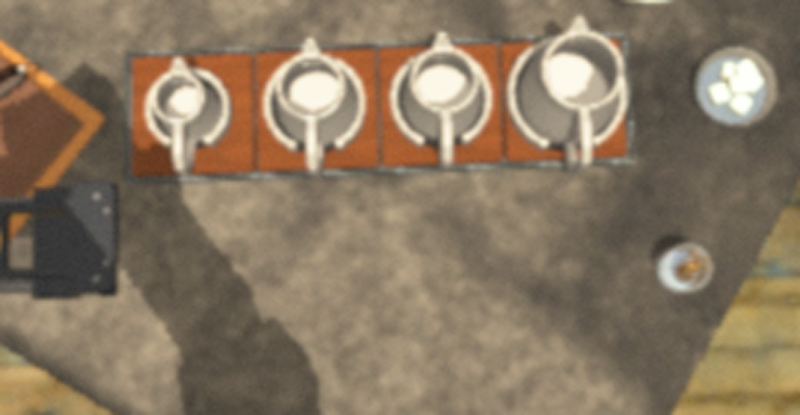

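View pics/s10z.png

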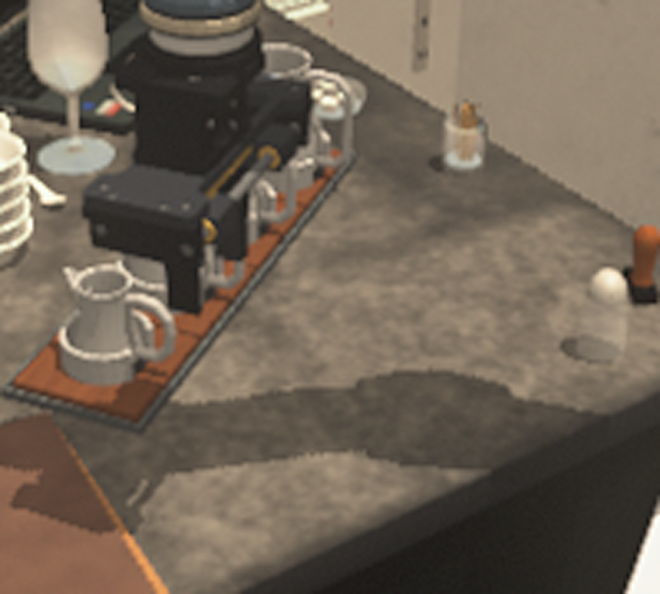

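Run:
```python
from h import *
v,u=np.mgrid[0:400,0:640]
for f,n,px,H,R,hz in [('top0','small',(264,233),72,21,0),('t10','S',(243,173),72,21,16),('t10','A',(285,169),92,27,16),('t10','B',(329,168),92,27,16),('t10','L',(373,165),112,32,16)]:
    W=world('top',np.load(f'pics/{f}.npy')); c=jug(W,v,u,px,H,R,hz)[0]
    r=np.hypot(W[...,0]-c[0],W[...,1]-c[1]); m=(abs(r-R+1)<2.5)&(abs(W[...,2]-H-hz)<9);P=W[m]-[*c,0]
    print(n,c.round(1),np.median(P[:,2])-hz-H,[round(float(np.median(P[k,2])-hz-H),1) for k in (P[:,0]>8,P[:,0]<-8,P[:,1]>8,P[:,1]<-8)],m.sum())
arm.finish_job()
```

```text
small [436.2  -1. ] -0.2978654560409808 [0.1, -0.3, -0.4, -0.0] 89
S [588.2  58.5] -0.653928990672469 [-0.5, -0.6, -0.9, -0.0] 89
A [590.9 -56.5] -0.4488389581302812 [-0.6, -0.3, -0.5, -0.2] 124
B [ 594.8 -169. ] -0.5301399252984282 [-0.8, -1.0, -0.5, -0.3] 129
L [ 595.7 -282.3] -0.434563723696229 [-0.5, -0.6, -0.0, -0.5] 155
the job is handed in; nothing more can be done
```

All four jugs are standing in the dock, graded by size: small at the left end, the two middle ones between, and large at the right end. I handed the job in at about 27 s, with the gripper clear of everything.

- **Seating:** the last top view shows each jug level to within about 1 mm around its rim. Each rim is within 1 mm of the height it should have on its seat floor. The dock itself stands about 4 mm above the table, which I confirmed from the depth image after the first two jugs looked too high.
- **Position:** each jug is within about 2 mm of its collar centre, and the pictures show all four handles pointing out through the gaps.
- **Bystanders:** the sugar dish and toothpick glass measured within 0.5 mm of where they started.
- **Checks that disagreed:**
  - My automatic handle-angle reading for the right-hand middle jug was scattered (74.5°, 12.9°, 15.5°). I think neighbouring pixels got into it, because the pictures show that handle straight out.
  - The gripper's width reading was 2–7 mm larger than the stated neck widths, but every jug held firmly.

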